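# Flip an LED module over the edge of a cold plate and push it home

## Task

Turn the LED module over onto the cold plate for its light test, never pinching it or picking it up: with the fingertips push it gently along the bench against the plate's near edge, tip it up on its long side there and let it flip over that edge, so that it lies on the plate with its LEDs up. Then push it across the plate until its long side sits flush against the stop rail, wholly on the plate, and leave the things around it alone.

Things in the scene. Friction and masses are not known exactly. Their poses are not given: they have to be found in the camera images.
- led_module: Loose LED module, about 0.2 kg: aluminium base 80 x 110 x 5 mm (plain metal back with four small screw heads) and, centred on its other side, a white lens frame 64 x 94 x 10 mm with 15 square LEDs, so the base overhangs the frame by 8 mm all round. Starts face down on the bench, metal back up, the overhang 10 mm above the bench. Origin: centre of the LED face. Friction with all things about 0.6.
- module_center (a point): Centre of the module, half-way through its 15 mm thickness. Axes: x along the 80 mm side, y along the 110 mm side, z from the LED face out of the metal back (up at the start, down once flipped). It starts between robot and plate, its far long side 10 to 45 mm short of the plate's near edge and within 12 degrees of parallel to it.
- plate_edge (a point): Middle of the near top edge of the cold plate, a fixed aluminium plate on the bench, 8 mm thick, 200 mm wide, 140 mm deep, with plain vertical sides. The module's lens frame can be pushed against its near side; the overhang then lies over the plate, 2 mm above its top. Axes: x across the plate from the near edge to the stop rail (roughly away from the robot), y along the edge, z up.
- plate_stop (a point): Point on the plate's top at the middle of the foot of the stop rail's near face. The rail is a steel bar standing 12 mm above the plate's top, 20 mm deep, along the whole far side, parallel to the near edge; its near face is 120 mm beyond the near edge. Axes as for plate_edge.
- cold_plate: The cold plate with its stop rail, brass coolant connectors and terminal block at the back; origin at the centre of its underside, on the bench, 70 mm beyond the near edge; axes as for plate_edge.
- paste_jar: Bystander: small white jar with black cap, 42 mm across and 42 mm high; origin at the centre of its underside. Leave it alone.
- screwdriver: Bystander: screwdriver with black handle, 160 mm long, lying on the bench; origin under its middle, x along it. Leave it alone.
- load_bulb: Bystander: light bulb standing in a round white holder 80 mm across, 121 mm high in all; origin at the centre of its underside. Leave it alone.
- driver_board: Bystander: small green driver circuit board 36 x 60 mm with parts up to 20 mm high; origin at the centre of its underside. Leave it alone.
Not all that is in view belongs to the job. There is more than one size of the led_module; the job needs the largest.

How it is judged (in metres and radians):
On the way, in this order (a step that is already met when the one before it is completed fails the run):
1. the module stands tipped up on its long side against the plate's near edge (angle between module_center's own z axis and vertical between 1 and 2.2 rad and angle between module_center's own y axis and vertical between 1.32 and 1.82 rad and x of module_center in the frame of plate_edge between -0.05 and 0.03 m and height (world z) of module_center below 0.06 m).
2. the module lies on the plate with its LEDs up (angle between module_center's own z axis and vertical above 3.04 rad and x of module_center in the frame of plate_edge above 0 m and z of module_center in the frame of plate_edge below 0.0115 m), for 0.2 s.
At the end, for the whole second after the job is handed in: The module lies flat on the cold plate, LEDs up (within 4 degrees), its long side against the stop rail (gap up to 5 mm at its middle, within 4.5 degrees of parallel), wholly within the plate's width (to 2 mm), and at rest (angle between module_center's own z axis and vertical above 3.07 rad and x of module_center in the frame of plate_stop between -0.045 and -0.037 m and y of module_center in the frame of plate_stop between -0.047 and 0.047 m and z of module_center in the frame of plate_stop between 0.0045 and 0.0105 m and angle between the x axis of module_center and the x axis of plate_stop, either way round below 0.08 rad and linear speed of led_module below 0.01 m/s); the robot touches nothing.
It fails at once if the module is lifted clear instead of being pushed and tipped (height (world z) of module_center above 0.07 m or (height (world z) of module_center above 0.04 m and (angle between module_center's own z axis and vertical below 0.35 rad or angle between module_center's own z axis and vertical above 2.79 rad))).
It fails at once if the module is pinched, or pressed with more than 45 N (contact force between the fingers and led_module above 45 N).
It fails at once if a bystander is moved by more than 10 mm (distance of any of paste_jar, screwdriver, load_bulb, driver_board from where it was at the start of the episode above 0.01 m).
It also fails if it takes over 53 s, if anything falls off the work surface, if the arm or the gripper's body presses on something with over 40 N, if the wrist force passes 120 N, or if a joint passes its speed limit or range.

## Robot

A 7-joint arm with a two-finger parallel gripper is mounted at the origin on the work surface. World frame = base frame: x ahead of the robot, y to its left, z up, the work surface at z = 0. Lengths are in mm, angles in rad, forces in N, time in s.
With the tool pointing down it reaches from about 425 to 925 mm from the base axis. Payload 6.8 kg.
Tool frame: the origin (TCP) lies on the centre line of the jaws, within the pads' length; the fingertips stand 22 mm ahead of it and the grasp point (between the pads) lies 3 mm ahead of it (ctrl.nose_length is the distance from the TCP to the fingertips, in mm); z points along the fingers, y is the line along which they close (so a half turn about z gives the same grasp; the last joint's range is limited). The gripper opens to 85 mm and grips with 20 to 120 N. Pads are 22 mm wide; open, the fingers measure 114 mm over their backs; the gripper's body (76 mm by 85 mm) begins 54 mm behind the grasp point. The pads swing forward as they close: fully open they stand 13 mm farther back than shut.
Start: joints at [-0.108, 0.477, 0.022, 1.555, -0.011, 1.109, -0.083], TCP at [675.016, 0.006, 253.308] pointing down, gripper open.
Joint ranges: [-2.96, 2.96], [-0.34, 2.1], [-1.41, 1.46], [0.24, 2.44], [-1.37, 4.51], [0.17, 1.92], [-2.96, 2.96]. Speed limits (rad/s): [2.39, 2.39, 3.14, 3.14, 3.14, 3.14, 3.14].

## Interface

Orientations are given as a unit quaternion [w, x, y, z].
In Python, from workcell import ctrl gives the robot as it stands.
- The arm moves only by the tool apply_moves, never from a script. Its argument "targets" is text: rows parted by semicolons, each of 7 numbers parted by spaces: the opening, from 0 (shut) to 1 (fully open), then the shift along the tool's x, y, z in units of 100 mm (1.0 is 100 mm), then the turn, a rotation vector about the tool's x, y, z in units of 45 degrees (1.0 is 45 degrees). In form: fingers tx ty tz ax ay az; .... A call has exactly 5 rows; each row is the pose to reach, as a shift and turn from the pose commanded when the call began, along the tool's axes at that moment; what a row does not reach only later rows make up. A row lasts 1/10 s, in which the tool goes at most 50 mm and 8.59 degrees, less where a joint would pass 70% of its speed; a pose out of reach is approached as far as the arm can. A call with a number of a shift or a turn outside -1 to 1 is refused whole. A call with a gripper value outside its range is refused whole. The fingers move at their own pace and stop on an object; "squeeze" is the grip in N (left out, the last holds). Time passes only in rows, so rows that repeat a pose let the fingers close, or fill a call up. It gives the time, the measured TCP pose, the force, the opening and the grip force at its end, in the units of the state.
- ctrl.get_obs(): the state, without advancing time (a new reading comes with each control period).
- ctrl.grab_frame(name): name is "scene" or "side" or "wrist"; returns a dict with "frame" (420x560x3 uint8, blue, green, red), "z_map" (420x560 float32, mm along the optical axis (not along the pixel's ray), 0 where there is no reading), "camera_matrix" (3x3 intrinsics, pixels), "camera_from_world" (4x4, takes a point from world to camera coordinates). Camera axes: x right, y down, z forward; pixel columns grow to the right and rows downward; lengths in mm; the calibration is good to about 2 mm. A picture is of the moment at which its call begins.
- ctrl.hand_in(): hands the job in; it is judged then, once.
The state is a dict: "time": time; "qpos": joint angles; "joint_velocities": joint speeds; "joint_torque": joint torques, N m; "eef_pos": TCP position; "tool_rot": TCP orientation; "wrist_force": force on the tool from outside, world axes, zero at the start; "moment": the same for the moment, N m; "finger_gap": opening from 0.0 (shut) to 1.0 (fully open); "grip_force": force on a finger pad.
Only numpy, scipy, OpenCV 4.12 (cv2) and the standard library are available. Lean on these libraries where they do the work, as an engineer would, in place of code of your own. Each camera call takes 0.05 s, during which the arm holds its last target. There are 200 camera calls.

## Working session

There is one attempt and no reset: what is moved stays moved. The work goes in short steps, Python scripts to look and compute and a tool call to move; the robot and the scene stay as the last step left them, time stands still between calls to the robot, and variables do not carry over. Pictures are saved under pics/ and viewed, at most 10 in all, crops included, and the job is handed in when it is done.

Besides the shell and the picture viewer there is one more tool, called as name(argument=value, ...) on one line, values as JSON. apply_moves: Moves the arm, as the interface text tells. Shifts and turns lie within -1 to 1; 1 stands for 100 mm of shift or 45 degrees of turn. Its arguments: {"type":"object","properties":{"targets":{"type":"string"},"squeeze":{"type":"number"}},"required":["targets"]}

```bash
ls; mkdir -p pics; cat > h.py <<'E'
import numpy as np,cv2
from workcell import ctrl
def grab(n):
    f=ctrl.grab_frame(n); return f
def world(f):
    z=f["z_map"];K=f["camera_matrix"];T=np.linalg.inv(f["camera_from_world"])
    v,u=np.indices(z.shape)
    P=np.stack([(u-K[0,2])/K[0,0]*z,(v-K[1,2])/K[1,1]*z,z],-1)
    W=P@T[:3,:3].T+T[:3,3]; W[z==0]=np.nan; return W
E
python3 - <<'E'
from h import *
f=grab("scene");g=grab("side")
np.savez("/tmp/s.npz",**f);np.savez("/tmp/g.npz",**g)
cv2.imwrite("pics/a.png",cv2.resize(f["frame"],(800,600)));cv2.imwrite("pics/b.png",cv2.resize(g["frame"],(800,600)))
print(ctrl.get_obs())
E
```

```text
pics
{'time': 0.1, 'qpos': array([-0.10809625,  0.47772401,  0.02234585,  1.5563535 , -0.01149941,
        1.10930698, -0.08308813]), 'joint_velocities': array([ 1.08885501e-03, -8.96258236e-04,  9.73979079e-04, -4.45174859e-03,
       -2.70221769e-04,  2.24904840e-04,  1.41242714e-05]), 'joint_torque': array([ 5.69385389e-03, -5.97765398e+01,  1.61440808e+00, -2.81952703e+01,
        1.29656185e-02,  5.02699884e-03, -1.13572563e-05]), 'eef_pos': array([ 6.74498236e+02, -1.34679611e-02,  2.52418179e+02]), 'tool_rot': array([-5.42968700e-04,  7.07097501e-01,  7.07115572e-01, -6.30149568e-04]), 'wrist_force': array([ 0.63890264,  0.72155378, -0.11375958]), 'moment': array([0.04942631, 0.02854853, 0.02524954]), 'grip_force': 0.0, 'finger_gap': 0.9969763508356358}
```

View pics/a.png

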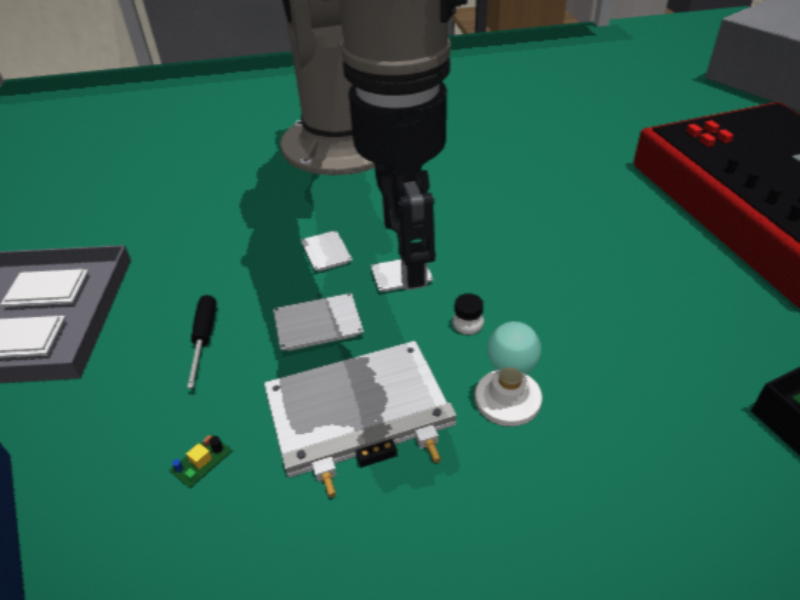

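View pics/b.png

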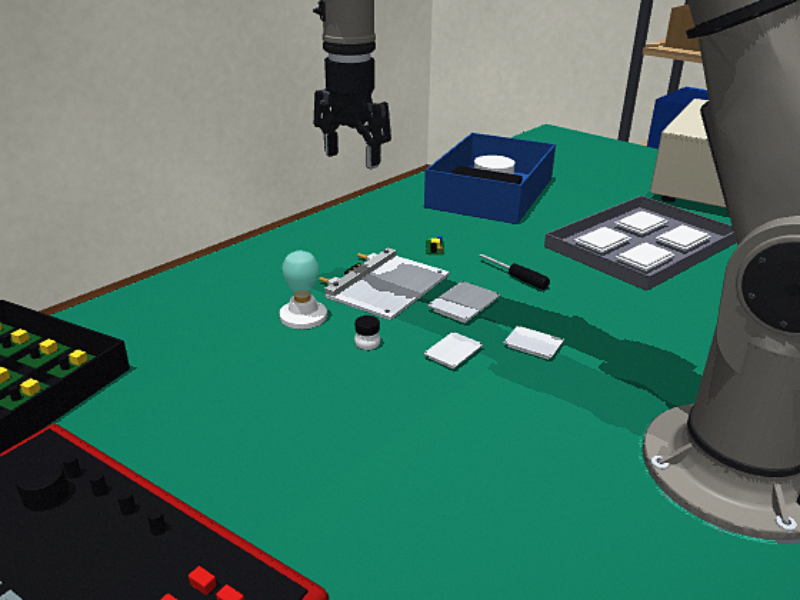

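The scene view shows three loose flat modules, at about (318,322), (326,250) and (402,275). The one at (318,322), next to the plate, looks largest. The plate is at (355,405) with its rail on the far side. The jar is at (468,313), the bulb at (510,370), the screwdriver at (200,340) and the board at (200,460). I'll measure them and check with a crop.

```bash
python3 - <<'E'
from h import *
for n in ("/tmp/s.npz","/tmp/g.npz"):
    f=dict(np.load(n));W=world(f)
    print(n)
    X,Y,Z=W[...,0],W[...,1],W[...,2]
    roi=(X>350)&(X<950)&(np.abs(Y)<350)
    tab=roi&(np.abs(Z)<4); print("table z",np.median(Z[tab]))
    for lo,hi,nm in((11.5,18,"mod"),(5.5,10.5,"plate"),(17,24,"rail")):
        m=(roi&(Z>lo)&(Z<hi)).astype(np.uint8)
        m=cv2.morphologyEx(m,cv2.MORPH_OPEN,np.ones((3,3),np.uint8)) if nm!="rail" else m
        k,l,s,c=cv2.connectedComponentsWithStats(m)
        for i in range(1,k):
            if s[i,4]<60: continue
            P=W[l==i]; r=cv2.minAreaRect(P[:,:2].astype(np.float32))
            print(nm,s[i,4],"px",c[i].round()*800/560,"z%.1f"%np.median(P[:,2]),"c",np.round(r[0],1),"sz",np.round(r[1],1),"ang%.1f"%r[2])
f=dict(np.load("/tmp/s.npz"))
cv2.imwrite("pics/c.png",cv2.resize(f["frame"][150:335,170:330],None,fx=3.2,fy=3.2,interpolation=cv2.INTER_CUBIC))
E
```

```text
/tmp/s.npz
table z -0.9980299424718169
mod 1626 px [317.14285714 320.        ] z13.9 c [499.9 -94.2] sz [ 83.7 109.9] ang3.9
mod 129 px [195.71428571 361.42857143] z14.2 c [ 542.7 -254.1] sz [ 9.6 83.4] ang81.5
mod 473 px [507.14285714 400.        ] z14.4 c [684.9 115.3] sz [74.9 55.6] ang68.4
mod 142 px [425.71428571 432.85714286] z14.8 c [714.1   9. ] sz [20.7 22.2] ang9.0
mod 225 px [375.71428571 448.57142857] z13.2 c [721.6 -50.4] sz [19.1 43.3] ang11.0
mod 61 px [201.42857143 452.85714286] z16.4 c [ 686.5 -239.4] sz [17.5 14. ] ang10.1
mod 154 px [324.28571429 464.28571429] z15.0 c [ 730.9 -109.5] sz [18.6 22. ] ang9.0
plate 4775 px [350.         395.71428571] z7.1 c [631.2 -63. ] sz [113.6 199.5] ang8.4
rail 271 px [202.85714286 317.14285714] z21.9 c [ 466.1 -244.9] sz [24.  77.4] ang84.6
rail 131 px [508.57142857 398.57142857] z19.5 c [687.4 115.7] sz [51.1 34.8] ang69.8
rail 1295 px [367.14285714 435.71428571] z19.0 c [704.9 -52.8] sz [ 22.1 199. ] ang8.1
rail 66 px [197.14285714 451.42857143] z17.7 c [ 684.3 -244.4] sz [17.2 17.1] ang40.0
/tmp/g.npz
table z 0.26243380727021304
mod 722 px [464.28571429 300.        ] z15.2 c [500.9 -92.8] sz [ 81.6 115. ] ang4.4
mod 94 px [317.14285714 314.28571429] z14.6 c [652.4 108.5] sz [22.6 61.9] ang19.0
mod 70 px [287.14285714 314.28571429] z14.5 c [690.6 145.5] sz [18.2 58.2] ang69.4
plate 1558 px [391.42857143 285.71428571] z8.3 c [637.1 -61.4] sz [123.5 205.2] ang8.0
rail 309 px [358.57142857 270.        ] z20.0 c [711.2 -48.5] sz [ 36.1 200.1] ang7.8
rail 97 px [527.14285714 274.28571429] z21.2 c [ 468.5 -240.9] sz [22.5 87.8] ang85.4
rail 95 px [301.42857143 311.42857143] z19.2 c [671.5 129.1] sz [57.4 36.1] ang45.7
```

View pics/c.png

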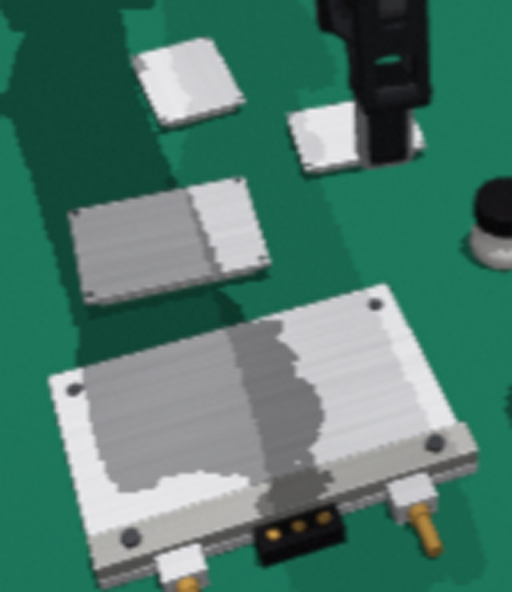

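Named by scene-image pixels: the module at (318,322) measures about 82 x 110 mm, top at about 15 mm, with a metal back and four screws, so it is the led_module. Those at (326,250) and (402,275) are clearly smaller. I'll locate these two so I can keep clear of them, and start turning the hand.

```bash
python3 - <<'E'
from h import *
for n in ("/tmp/s.npz","/tmp/g.npz"):
    f=dict(np.load(n));W=world(f);X,Y,Z=W[...,0],W[...,1],W[...,2]
    m=((X>300)&(X<560)&(Y>-160)&(Y<130)&(Z>4.5)&(Z<20)).astype(np.uint8)
    k,l,s,c=cv2.connectedComponentsWithStats(m)
    for i in range(1,k):
        if s[i,4]<60: continue
        P=W[l==i]; r=cv2.minAreaRect(P[:,:2].astype(np.float32)); print(s[i,4],np.median(P[:,2]),np.round(r[0]),np.round(r[1]),r[2])
print(ctrl.nose_length)
E
```

```text
621 9.601566595215786 [343. -66.] [85. 59.] 10.354631423950195
356 9.804143105006972 [424.  18.] [63. 44.] 2.55965256690979
1707 13.87223712710204 [500. -94.] [ 84. 110.] 3.8973846435546875
119 14.019292598613333 [551. 102.] [41. 22.] 68.19244384765625
774 15.190504377363709 [501. -94.] [ 82. 117.] 4.377065658569336
532 11.036018681043686 [344. -66.] [81. 64.] 8.80295181274414
129 13.084690912531073 [538. 113.] [39. 27.] 44.895118713378906
562 11.041597480493294 [425.  38.] [59. 84.] 3.288024425506592
22.0
```

apply_moves(targets="0.6 0 0 0 0 0 0.19; 0.6 0 0 0 0 0 0.38; 0.6 0 0 0 0 0 0.57; 0.6 0 0 0 0 0 0.76; 0.6 0 0 0 0 0 0.91")

```text
time: 0.6
eef_pos: [674.7, 0.0, 252.7]
tool_rot: [-0.0, 0.911, 0.412, -0.0]
wrist_force: [-0.0, -0.6, -1.3]
finger_gap: 0.596
grip_force: 0.0
```

apply_moves(targets="0.6 0 0 0 0 0 0.19; 0.6 0 0 0 0 0 0.38; 0.6 0 0 0 0 0 0.57; 0.6 0 0 0 0 0 0.76; 0.6 0 0 0 0 0 0.91")

```text
time: 1.1
eef_pos: [674.7, 0.1, 252.7]
tool_rot: [0.0, 0.998, 0.068, -0.001]
wrist_force: [-0.2, 0.3, 0.3]
finger_gap: 0.603
grip_force: 0.0
```

apply_moves(targets="0.6 -0.3 0.1 0 0 0 0; 0.6 -0.6 0.2 0.2 0 0 0; 0.6 -0.9 0.34 0.4 0 0 0; 0.6 -1 0.34 0.6 0 0 0; 0.6 -1 0.34 0.6 0 0 0")

```text
time: 1.6
eef_pos: [577.3, -48.4, 190.8]
tool_rot: [-0.0, 0.998, 0.07, -0.003]
wrist_force: [0.4, 0.3, -0.4]
finger_gap: 0.602
grip_force: 0.0
```

apply_moves(targets="0.6 -0.3 0.1 0.1 0 0 0; 0.6 -0.6 0.2 0.3 0 0 0; 0.6 -0.9 0.34 0.5 0 0 0; 0.6 -1 0.34 0.7 0 0 0; 0.6 -1 0.34 0.7 0 0 0")

```text
time: 2.1
eef_pos: [484.9, -95.5, 122.1]
tool_rot: [-0.0, 0.998, 0.07, -0.002]
wrist_force: [1.4, -0.0, 0.4]
finger_gap: 0.601
grip_force: 0.0
```

apply_moves(targets="0.6 -0.3 0 0.1 0 0 0; 0.6 -0.56 0 0.3 0 0.11 0; 0.6 -0.56 0 0.5 0 0.22 0; 0.6 -0.56 0 0.55 0 0.33 0; 0.6 -0.56 0 0.55 0 0.44 0")

```text
time: 2.6
eef_pos: [430.0, -100.6, 67.7]
tool_rot: [-0.019, 0.988, 0.07, 0.136]
wrist_force: [-0.5, -0.7, -0.0]
finger_gap: 0.6
grip_force: 0.0
```

```bash
python3 - <<'E'
from h import *
g=grab("side");W=world(g);o=ctrl.get_obs();print(o["eef_pos"],o["tool_rot"],o["qpos"])
fr=g["frame"];X,Y,Z=W[...,0],W[...,1],W[...,2]
e=o["eef_pos"]
m=(np.hypot(X-e[0],Y-e[1])<90)&(Z>4)&(fr.max(-1)<90)&(X<470)
from scipy.spatial.transform import Rotation as R
w,x,y,z=o["tool_rot"];T=R.from_quat([x,y,z,w])
P=T.inv().apply(W[m]-e);print(m.sum(), P.max(0),P.min(0),np.percentile(P[:,2],[95,98,99]))
cv2.imwrite("pics/d.png",cv2.resize(fr[130:290,220:430],None,fx=3.6,fy=3.6))
E
```

```text
[ 432.11807108 -100.99824254   68.42240517] [-0.01790827  0.98778794  0.07004822  0.13801279] [ 0.10195845  0.34215296  0.06125304  2.40699025 -0.7353923   0.1748279
 -0.55995772]
3545 [60.56094485 60.43885858 70.22688152] [ -59.62991742  -71.36308643 -403.5749336 ] [-25.78068491   1.24514078   9.74684831]
```

View pics/d.png

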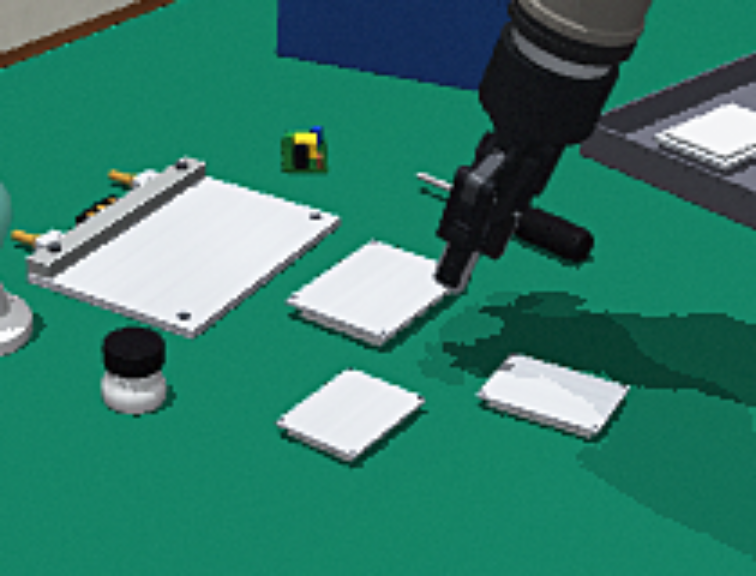

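The close side view shows the tips, at crop (450,285), just behind the module's near side, with the two smaller modules clear. Tilting this near the base hits joint limits, so I'll push with the hand vertical and tilt after that.

apply_moves(targets="0.6 0 0 0 0 -0.15 0; 0.6 0 0 0 0 -0.3 0; 0.6 0 0 0 0 -0.44 0; 0.6 0 0 0 0 -0.44 0; 0.6 0 0 0 0 -0.44 0")

```text
time: 3.15
eef_pos: [434.0, -100.3, 68.3]
tool_rot: [-0.002, 0.997, 0.074, -0.034]
wrist_force: [-0.7, -0.7, 0.2]
finger_gap: 0.602
grip_force: 0.0
```

```bash
cat >> h.py <<'E'
from scipy.spatial.transform import Rotation as R
a=np.radians(8.1);E0=np.array([575.8,-71.]);PX=np.array([np.cos(a),np.sin(a)]);PY=np.array([-PX[1],PX[0]])
def st():
    o=ctrl.get_obs();d=o["eef_pos"][:2]-E0;w,x,y,z=o["tool_rot"];M=R.from_quat([x,y,z,w]).as_matrix()
    print("t%.2f pf x%.1f y%.1f z%.1f"%(o["time"],d@PX,d@PY,o["eef_pos"][2]),"tilt%.1f"%np.degrees(np.arctan2(M[:2,2]@PX,-M[2,2])),"yaw%.1f"%np.degrees(np.arctan2(M[:2,1]@PX,-M[:2,1]@PY)),"F",o["wrist_force"].round(1),o["qpos"].round(2))
E
python3 -c "from h import *;st()"
```

```text
t3.15 pf x-144.6 y-9.0 z68.3 tilt-3.8 yaw0.4 F [-0.7 -0.7  0.2] [-0.35  0.48  0.53  2.22 -0.4   0.61 -0.94]
```

apply_moves(targets="0.6 0.03 0 0.1 0 0.085 0; 0.6 0.03 0 0.2 0 0.085 0; 0.6 0.03 0 0.3 0 0.085 0; 0.6 0.03 0 0.4 0 0.085 0; 0.6 0.03 0 0.43 0 0.085 0")

```text
time: 3.65
eef_pos: [430.5, -100.8, 23.7]
tool_rot: [-0.006, 0.997, 0.072, -0.003]
wrist_force: [-1.2, -0.3, 0.2]
finger_gap: 0.605
grip_force: 0.0
```

```bash
cat > near.py <<'E'
from h import *
import sys
st();o=ctrl.get_obs();e=o["eef_pos"];w,x,y,z=o["tool_rot"];T=R.from_quat([x,y,z,w])
g=grab("side");W=world(g);fr=g["frame"].astype(int)
P=T.inv().apply(W.reshape(-1,3)-e).reshape(W.shape)
m=(abs(P[...,0])<30)&(abs(P[...,1])<60)&(P[...,2]>-20)&(P[...,2]<40)&(fr.max(-1)<100)&(abs(fr.max(-1)-fr.min(-1))<25)
Q=P[m];print(m.sum());
for lo in range(-20,36,4):
    q=Q[(Q[:,2]>=lo)&(Q[:,2]<lo+4)]
    if len(q): print(lo,len(q),q.min(0).round(),q.max(0).round())
E
python3 near.py
```

```text
t3.65 pf x-148.0 y-9.1 z23.7 tilt-0.3 yaw0.2 F [-1.2 -0.3  0.2] [-0.24  0.53  0.41  2.27 -0.52  0.44 -0.82]
216
-20 21 [-10. -41. -20.] [  8.  31. -16.]
-16 20 [-10. -40. -16.] [  7.  31. -12.]
-12 28 [-10. -41. -12.] [ 9. 30. -8.]
-8 23 [-10. -43.  -8.] [ 8. 29. -4.]
-4 22 [-11. -40.  -4.] [ 8. 29. -0.]
0 27 [-10. -40.   0.] [10. 29.  4.]
4 27 [-11. -41.   4.] [29. 46.  8.]
8 21 [-10. -40.   8.] [11. 28. 12.]
12 17 [ -9. -33.  12.] [12. 29. 16.]
16 8 [ -6. -33.  16.] [ 6. 28. 19.]
20 2 [-4. 31. 21.] [-2. 38. 23.]
```

apply_moves(targets="0.6 0.08 0 0.02 0 0 0; 0.6 0.16 0 0.02 0 0 0; 0.6 0.24 0 0.02 0 0 0; 0.6 0.32 0 0.02 0 0 0; 0.6 0.4 0 0.02 0 0 0")

```text
time: 4.2
eef_pos: [470.6, -94.7, 22.7]
tool_rot: [-0.006, 0.997, 0.072, -0.003]
wrist_force: [-3.5, -0.9, 3.9]
finger_gap: 0.6
grip_force: 2.0
```

apply_moves(targets="0.6 0.05 0 0 0 0 0; 0.6 0.1 0 0 0 0 0; 0.6 0.15 0 0 0 0 0; 0.6 0.18 0 0 0 0 0; 0.6 0.21 0 0 0 0 0")

```text
time: 4.7
eef_pos: [491.8, -91.8, 22.6]
tool_rot: [-0.006, 0.997, 0.072, -0.002]
wrist_force: [-3.5, -0.5, 1.7]
finger_gap: 0.6
grip_force: 1.5
```

```bash
python3 - <<'E'
from h import *
st()
f=grab("scene");W=world(f);X,Y,Z=W[...,0],W[...,1],W[...,2]
d=W[...,:2]-E0;px=d@PX;py=d@PY
m=(px>-130)&(px<30)&(abs(py)<110)&(Z>11)&(Z<18)&(f["frame"].min(-1)>80)
r=cv2.minAreaRect(np.stack([px[m],py[m]],-1).astype(np.float32));print(r,px[m].max())
cv2.imwrite("pics/e.png",cv2.resize(f["frame"][150:335,150:350],None,fx=3.2,fy=3.2,interpolation=cv2.INTER_CUBIC))
E
```

```text
t4.70 pf x-86.1 y-8.8 z22.6 tilt-0.2 yaw0.2 F [-3.5 -0.5  1.7] [-0.27  0.6   0.42  2.14 -0.52  0.51 -0.87]
((-46.617488861083984, 26.455886840820312), (106.4129867553711, 202.3628692626953), 18.407503128051758) 6.511909189186536
```

View pics/e.png

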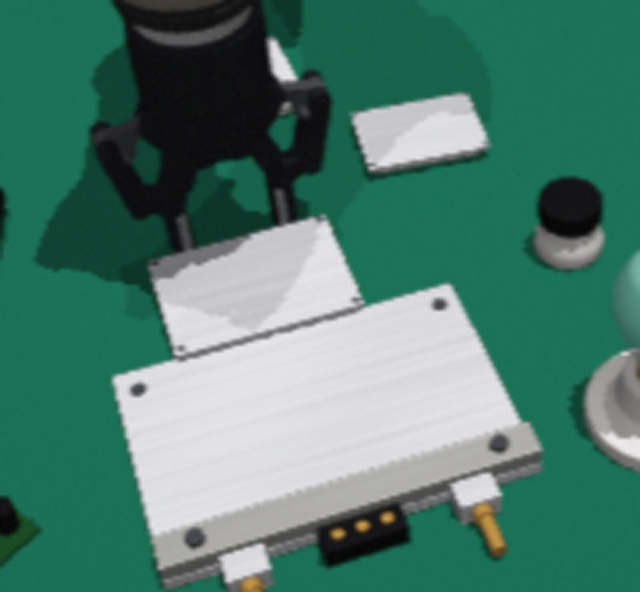

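The crop shows the module lying square to the plate, its far edge, (180,355) to (360,305), at or over the plate's near edge, with both fingers at its near side. I'll push on until it seats.

apply_moves(targets="0.6 0.01 0 0 0 0 0; 0.6 0.02 0 0 0 0 0; 0.6 0.03 0 0 0 0 0; 0.6 0.04 0 0 0 0 0; 0.6 0.05 0 0 0 0 0")

```text
time: 5.25
eef_pos: [495.7, -91.2, 22.5]
tool_rot: [-0.006, 0.997, 0.072, -0.003]
wrist_force: [-7.2, -0.9, 5.8]
finger_gap: 0.6
grip_force: 3.5
```

```bash
python3 -c "from h import *;st()"
```

```text
t5.25 pf x-82.2 y-8.7 z22.5 tilt-0.3 yaw0.2 F [-7.2 -0.9  5.8] [-0.27  0.6   0.43  2.13 -0.52  0.52 -0.88]
```

apply_moves(targets="0.6 -0.1 0 -0.02 0 0 0; 0.6 -0.12 0 -0.02 0 0.11 0; 0.6 -0.12 0 -0.02 0 0.22 0; 0.6 -0.12 0 -0.02 0 0.36 0; 0.6 -0.12 0 -0.02 0 0.36 0")

```text
time: 5.75
eef_pos: [486.8, -89.8, 25.4]
tool_rot: [-0.02, 0.989, 0.072, 0.128]
wrist_force: [0.7, 0.0, -0.1]
finger_gap: 0.598
grip_force: 0.0
```

```bash
python3 near.py | egrep 't|^1|^2'
```

```text
t5.75 pf x-90.8 y-6.1 z25.4 tilt14.9 yaw0.4 F [ 0.7  0.  -0.1] [-0.04  0.5   0.18  2.31 -1.1   0.19 -0.25]
157
12 8 [ -9. -36.  12.] [22. 55. 16.]
16 13 [ -7. -50.  16.] [21. 31. 19.]
```

apply_moves(targets="0.6 0.032 0 0.034 0 0 0; 0.6 0.061 0 0.041 0 0 0; 0.6 0.084 0 -0.003 0 0 0; 0.6 0.107 0 -0.044 0 0 0; 0.6 0.128 0 -0.08 0 0 0")

```text
time: 6.3
eef_pos: [494.1, -88.1, 34.5]
tool_rot: [-0.021, 0.989, 0.072, 0.124]
wrist_force: [-9.7, -1.0, 1.2]
finger_gap: 0.601
grip_force: 4.2
```

```bash
cat > look.py <<'E'
from h import *
import sys
st()
g=grab("side");cv2.imwrite("pics/%s.png"%sys.argv[1],cv2.resize(g["frame"][140:270,220:400],None,fx=4,fy=4,interpolation=cv2.INTER_CUBIC))
W=world(g);d=W[...,:2]-E0;px=d@PX;py=d@PY;Z=W[...,2]
m=(px>-95)&(px<125)&(abs(py+9)<50)&(Z>2)&(Z<110)&(g["frame"].min(-1)>90)
for z0 in range(2,104,6):
    k=m&(Z>=z0)&(Z<z0+6)
    if k.sum()>3: print(z0,k.sum(),np.percentile(px[k],[3,50,97]).round())
E
python3 look.py f
```

```text
t6.30 pf x-83.3 y-5.4 z34.5 tilt14.4 yaw0.4 F [-9.7 -1.   1.2] [-0.12  0.5   0.27  2.29 -1.03  0.25 -0.33]
2 294 [-14.  66. 118.]
8 502 [-36.  61. 117.]
14 212 [-61.  -8. 123.]
20 180 [-63. -35. 124.]
26 35 [-91. -62. -52.]
32 4 [-93. -92. -74.]
```

apply_moves(targets="0.6 0.028 0 -0.047 0 0 0; 0.6 0.06 0 -0.088 0 0 0; 0.6 0.097 0 -0.129 0 0 0; 0.6 0.134 0 -0.171 0 0 0; 0.6 0.173 0 -0.208 0 0 0")

```text
time: 6.85
eef_pos: [504.4, -86.8, 58.9]
tool_rot: [-0.021, 0.99, 0.072, 0.123]
wrist_force: [-11.1, -0.7, 5.4]
finger_gap: 0.598
grip_force: 5.1
```

```bash
python3 look.py g
```

```text
t6.85 pf x-72.9 y-5.6 z58.9 tilt14.2 yaw0.4 F [-11.1  -0.7   5.4] [-0.23  0.47  0.4   2.26 -0.94  0.33 -0.43]
2 296 [ 18.  68. 119.]
8 444 [ 17.  67. 117.]
14 58 [-22.   5. 124.]
20 59 [-31.  -4. 125.]
26 49 [-42. -17. -10.]
32 45 [-56. -29. -21.]
38 39 [-70. -39. -32.]
44 26 [-79. -51. -43.]
50 9 [-80. -56. -53.]
56 4 [-82. -82. -62.]
62 4 [-83. -73. -62.]
68 4 [-86. -84. -64.]
```

View pics/g.png

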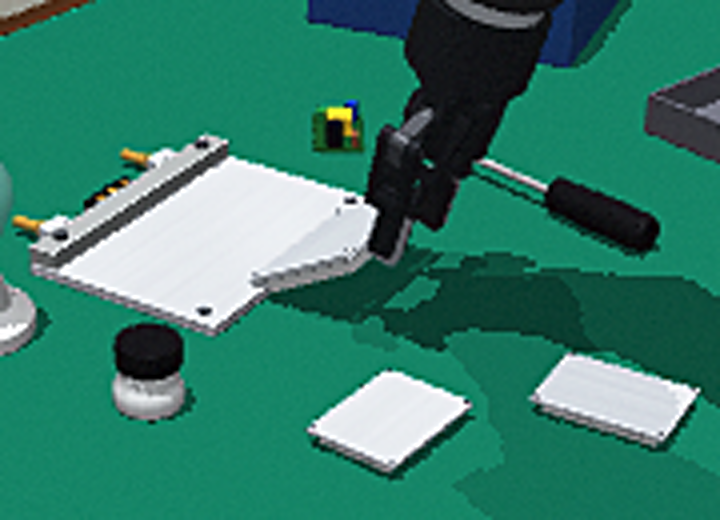

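The crop shows the module tipped about 35° over the plate edge at (310,260), with the fingers under its near lip at (380,255). I'll continue along the arc.

apply_moves(targets="0.6 0.077 0 -0.077 0 0 0; 0.6 0.165 0 -0.136 0 0 0; 0.6 0.237 0 -0.175 0 0 0; 0.6 0.314 0 -0.206 0 0 0; 0.6 0.396 0 -0.225 0 0 0")

```text
time: 7.4
eef_pos: [541.4, -82.4, 92.4]
tool_rot: [-0.021, 0.989, 0.073, 0.127]
wrist_force: [0.3, 0.4, -0.5]
finger_gap: 0.598
grip_force: 0.2
```

```bash
python3 look.py i
```

```text
t7.40 pf x-35.7 y-6.5 z92.4 tilt14.7 yaw0.5 F [ 0.3  0.4 -0.5] [-0.35  0.46  0.53  2.18 -0.83  0.43 -0.57]
2 254 [  1.  70. 121.]
8 394 [  1.  75. 117.]
14 53 [ -4.  -1. 125.]
20 36 [ -5. 120. 125.]
26 14 [-9. -3.  2.]
32 19 [-11.  -6.  -1.]
38 8 [-14. -12.  -5.]
44 17 [-17. -11.  -6.]
50 15 [-19. -15.  -8.]
56 12 [-23. -18. -11.]
62 12 [-25. -20. -13.]
68 36 [-27. -24. -18.]
74 7 [-39. -26. -18.]
80 12 [-35. -18. -16.]
```

View pics/i.png

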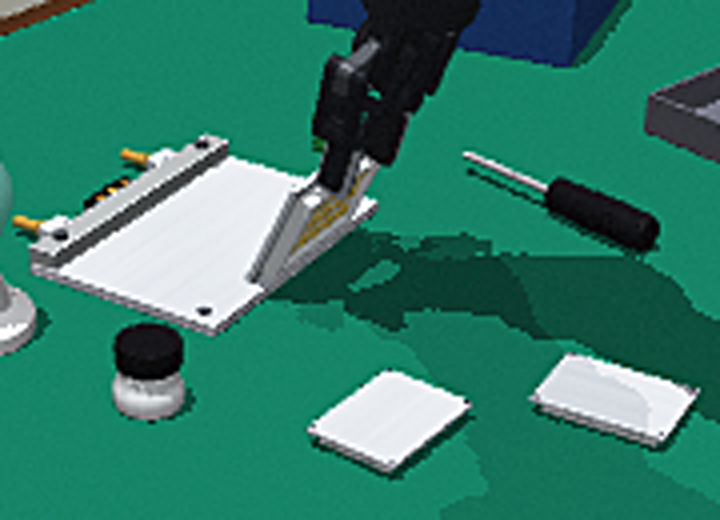

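The crop shows the module standing at about 70° with its LEDs towards the robot and the fingers behind its top edge at (335,190). I'll push it over.

apply_moves(targets="0.6 0.082 0 0.001 0 0 0; 0.6 0.182 0 0.018 0 0 0; 0.6 0.278 0 0.044 0 0 0; 0.6 0.375 0 0.069 0 0 0; 0.6 0.471 0 0.095 0 0 0")

```text
time: 7.95
eef_pos: [593.5, -75.6, 98.3]
tool_rot: [-0.02, 0.988, 0.072, 0.131]
wrist_force: [2.0, 1.8, 12.3]
finger_gap: 0.596
grip_force: 5.9
```

```bash
python3 look.py j
```

```text
t7.95 pf x16.9 y-7.1 z98.3 tilt15.2 yaw0.4 F [ 2.   1.8 12.3] [-0.37  0.52  0.56  2.08 -0.82  0.48 -0.63]
2 218 [  1.  75. 120.]
8 330 [  2.  77. 119.]
14 12 [  7.  14. 123.]
20 92 [  4.   8. 124.]
26 52 [ 5. 11. 15.]
32 34 [ 8. 15. 21.]
38 51 [11. 16. 21.]
44 39 [13. 17. 23.]
50 40 [15. 20. 24.]
56 52 [16. 22. 27.]
62 30 [18. 23. 31.]
68 30 [19. 24. 33.]
74 40 [22. 26. 35.]
80 37 [16. 29. 38.]
```

View pics/j.png

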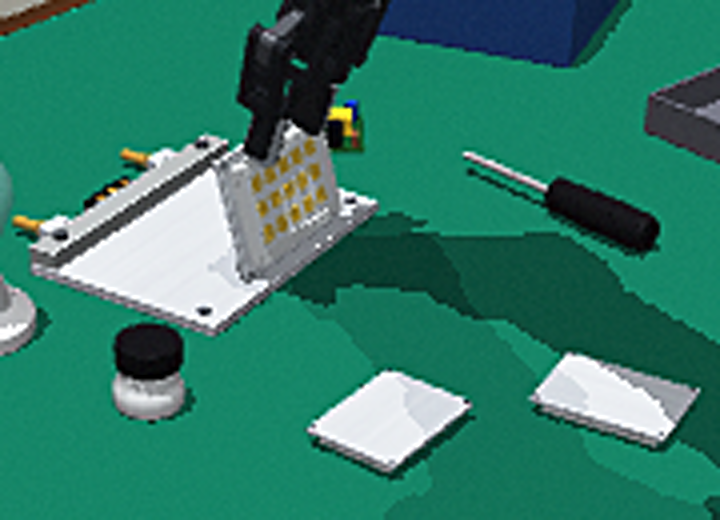

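The module is past vertical, at about 105°, leaning over the plate with the tips in the notch at (290,140). I'll lift the tips slightly and give a last forward nudge so that it falls.

apply_moves(targets="0.6 0.05 0 -0.03 0 0 0; 0.6 0.1 0 -0.07 0 0 0; 0.6 0.15 0 -0.1 0 0 0; 0.6 0.2 0 -0.1 0 0 0; 0.6 0.2 0 -0.1 0 0 0")

```text
time: 8.5
eef_pos: [605.4, -73.3, 109.7]
tool_rot: [-0.021, 0.989, 0.073, 0.127]
wrist_force: [1.3, 0.6, 0.9]
finger_gap: 0.604
grip_force: 0.0
```

```bash
python3 look.py k
```

```text
t8.50 pf x29.0 y-6.4 z109.7 tilt14.7 yaw0.5 F [1.3 0.6 0.9] [-0.4   0.52  0.59  2.04 -0.78  0.53 -0.68]
2 122 [  1.  13. 121.]
8 228 [  2.  21. 120.]
14 240 [23. 54. 89.]
20 246 [ 26.  60. 123.]
92 4 [27. 30. 41.]
```

apply_moves(targets="0.6 -0.13 0 -0.03 0 -0.08 0; 0.6 -0.26 0 -0.06 0 -0.16 0; 0.6 -0.39 0 -0.09 0 -0.24 0; 0.6 -0.44 0 -0.114 0 -0.33 0; 0.6 -0.44 0 -0.114 0 -0.33 0")

```text
time: 9.05
eef_pos: [560.4, -79.8, 109.1]
tool_rot: [-0.011, 0.997, 0.075, -0.002]
wrist_force: [0.2, 0.9, 0.2]
finger_gap: 0.598
grip_force: 0.0
```

```bash
cat > mod.py <<'E'
from h import *
st()
for n in("scene","side"):
    f=grab(n);W=world(f);d=W[...,:2]-E0;px=d@PX;py=d@PY;Z=W[...,2]
    m=(px>-20)&(px<117)&(abs(py)<98)&(Z>15.5)&(Z<27)&(f["frame"].max(-1)>90)
    m=cv2.morphologyEx(m.astype(np.uint8),cv2.MORPH_OPEN,np.ones((3,3)))>0
    print(n,m.sum(),cv2.minAreaRect(np.stack([px[m],py[m]],-1).astype(np.float32)),np.median(Z[m]))
E
python3 mod.py
```

```text
t9.05 pf x-16.5 y-6.5 z109.1 tilt-0.2 yaw0.5 F [0.2 0.9 0.2] [-0.5   0.6   0.74  1.97 -0.58  0.81 -0.85]
scene 1694 ((56.14118957519531, -9.000476837158203), (94.44828796386719, 66.75568389892578), 89.57137298583984) 18.75179263044072
side 475 ((57.92389678955078, -8.958362579345703), (67.03206634521484, 101.54298400878906), 0.9839082360267639) 20.121466178715764
```

apply_moves(targets="0.6 0.03 0 0.2 0 0 0; 0.6 0.05 0 0.4 0 0 0; 0.6 0.05 0 0.6 0 0 0; 0.6 0.05 0 0.75 0 0 0; 0.6 0.05 0 0.8 0 0 0")

```text
time: 9.65
eef_pos: [563.1, -77.7, 28.0]
tool_rot: [-0.012, 0.997, 0.074, -0.003]
wrist_force: [-0.3, 0.3, 0.2]
finger_gap: 0.599
grip_force: 0.0
```

```bash
python3 near.py|egrep 't|^1|^2'; python3 look.py l
```

```text
t9.65 pf x-13.6 y-4.9 z28.0 tilt-0.2 yaw0.4 F [-0.3  0.3  0.2] [-0.42  0.72  0.62  1.99 -0.7   0.67 -0.77]
219
12 13 [-10. -37.  12.] [10. 28. 15.]
16 11 [ -7. -34.  16.] [20. 28. 20.]
20 6 [  3. -48.  21.] [17. 34. 23.]
24 2 [ 17. -49.  25.] [18. 24. 25.]
t9.70 pf x-13.4 y-4.9 z28.1 tilt-0.2 yaw0.4 F [-0.2 -0.7  0.5] [-0.42  0.72  0.62  1.99 -0.7   0.67 -0.77]
2 64 [  1. 109. 122.]
8 168 [  2.  61. 121.]
14 195 [ 19.  62. 123.]
20 197 [ 25.  71. 124.]
38 4 [-24. -23. -23.]
```

View pics/l.png

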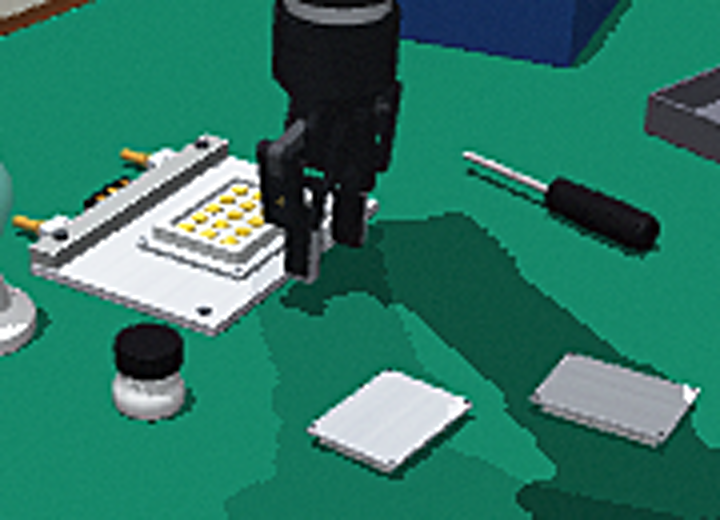

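The crop shows the module flat on the plate with its LEDs up at (220,225), and the fingertips behind it at (300,270). I'll push it to the rail.

apply_moves(targets="0.6 0.08 0.03 0 0 0 0; 0.6 0.16 0.03 0 0 0 0; 0.6 0.23 0.03 0 0 0 0; 0.6 0.3 0.03 0 0 0 0; 0.6 0.35 0.03 0 0 0 0")

```text
time: 10.25
eef_pos: [598.3, -76.2, 29.8]
tool_rot: [-0.011, 0.997, 0.074, -0.003]
wrist_force: [-8.3, -1.4, 11.6]
finger_gap: 0.602
grip_force: 7.1
```

apply_moves(targets="0.6 0.02 0 0 0 0 0; 0.6 0.04 0 0 0 0 0; 0.6 0.055 0 0 0 0 0; 0.6 0.07 0 0 0 0 0; 0.6 0.08 0 0 0 0 0")

```text
time: 10.75
eef_pos: [605.8, -75.2, 29.8]
tool_rot: [-0.011, 0.997, 0.074, -0.004]
wrist_force: [-8.6, -1.0, 10.4]
finger_gap: 0.6
grip_force: 6.6
```

```bash
python3 mod.py
```

```text
t10.75 pf x29.1 y-8.4 z29.8 tilt-0.3 yaw0.4 F [-8.6 -1.  10.4] [-0.42  0.76  0.63  1.88 -0.69  0.74 -0.8 ]
scene 1787 ((77.32719421386719, -8.079353332519531), (67.002685546875, 94.53275299072266), 2.018134355545044) 18.77735395552702
side 266 ((79.02002716064453, 0.2838897705078125), (63.637413024902344, 87.95830535888672), 3.625075578689575) 20.061438617119904
```

apply_moves(targets="0.6 0.01 0 0 0 0 0; 0.6 0.02 0 0 0 0 0; 0.6 0.03 0 0 0 0 0; 0.6 0.035 0 0 0 0 0; 0.6 0.035 0 0 0 0 0")

```text
time: 11.35
eef_pos: [607.5, -75.1, 29.7]
tool_rot: [-0.012, 0.997, 0.074, -0.005]
wrist_force: [-13.1, -1.1, 14.4]
finger_gap: 0.602
grip_force: 9.8
```

```bash
python3 mod.py
```

```text
t11.35 pf x30.8 y-8.5 z29.7 tilt-0.5 yaw0.3 F [-13.1  -1.1  14.4] [-0.41  0.77  0.63  1.88 -0.69  0.74 -0.81]
scene 1785 ((78.42842864990234, -8.177536010742188), (66.7212142944336, 94.20516967773438), 1.124678134918213) 18.763406823251557
side 304 ((79.2182388305664, 0.3116645812988281), (86.06867218017578, 68.32044219970703), 89.43340301513672) 20.28585276277994
```

apply_moves(targets="0.6 0.01 0 0 0 0 0; 0.6 0.02 0 0 0 0 0; 0.6 0.02 0 0 0 0 0; 0.6 0.0 0 0 0 0 0; 0.6 -0.06 0 0 0 0 0")

```text
time: 11.95
eef_pos: [605.1, -75.2, 30.0]
tool_rot: [-0.011, 0.997, 0.074, -0.002]
wrist_force: [-0.4, 0.7, 0.7]
finger_gap: 0.604
grip_force: 0.0
```

apply_moves(targets="0.6 -0.12 0 0 0 0 0; 0.6 -0.24 0 -0.1 0 0 0; 0.6 -0.3 0 -0.3 0 0 0; 0.6 -0.3 0 -0.6 0 0 0; 0.6 -0.3 0 -0.8 0 0 0")

```text
time: 12.45
eef_pos: [575.2, -81.4, 111.4]
tool_rot: [-0.011, 0.997, 0.074, -0.001]
wrist_force: [1.2, 0.0, 0.7]
finger_gap: 0.6
grip_force: 0.0
```

```bash
python3 mod.py; python3 - <<'E'
from h import *
f=grab("scene");cv2.imwrite("pics/m.png",cv2.resize(f["frame"][220:345,170:340],None,fx=4,fy=4,interpolation=cv2.INTER_CUBIC))
E
```

```text
t12.45 pf x-2.1 y-10.2 z111.4 tilt-0.1 yaw0.4 F [1.2 0.  0.7] [-0.49  0.61  0.74  1.93 -0.59  0.83 -0.85]
scene 1787 ((78.9461898803711, -8.00637435913086), (66.58930969238281, 94.74207305908203), 1.580183744430542) 18.821179688297775
side 462 ((79.05683898925781, -7.24517822265625), (67.33512878417969, 101.59172821044922), 1.4686731100082397) 20.157448699349402
```

View pics/m.png

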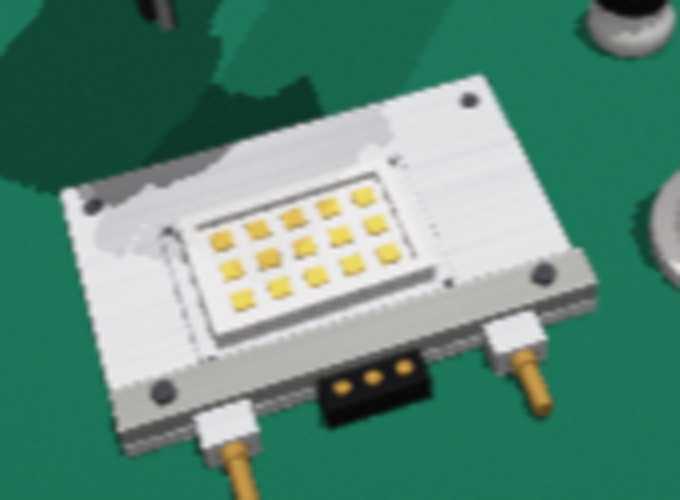

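The last crop shows the module with its LEDs up and its far long side, (210,358) to (450,283), along the rail. It sits well inside the plate's width, and the hand is clear.

```bash
python3 -c "
from workcell import ctrl
print(ctrl.hand_in())"
```

```text
the job is handed in; nothing more can be done
None
```

I handed the job in after about 12.5 s: the module was pushed to the plate, tipped and flipped LEDs-up, and by the cameras now sits within about 1–2 mm and 2° of the stop rail, well inside the plate's width. The hand-in gave no verdict.

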